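Sort levelling feet by thread pitch on notched gauges

ROBOT

A 6-joint arm with a two-finger parallel gripper is mounted at the origin on the work surface. World frame = base frame: x ahead of the robot, y to its left, z up, the work surface at z = 0. Lengths are in mm, angles in rad, forces in N, time in s.
With the tool pointing down it reaches from about 275 to 750 mm from the base axis. Payload 10.2 kg.
Tool frame: the origin (TCP) lies midway between the tips of the shut fingers; the grasp point (between the pads) lies ctrl.grip_point_offset behind it (ctrl.grip_point_offset is the distance from the TCP to the grasp point, in mm); y points along the fingers, x is the direction in which the jaws open and shut, and the axes are right-handed (so a half turn about y gives the same grasp; the last joint's range is limited). The gripper opens to 88 mm and grips with 3 to 60 N. Pads are 18 mm wide; open, the fingers measure 123 mm over their backs; the gripper's body (75 mm by 187 mm) begins 45 mm behind the grasp point.
Start: joints at [0.885, 0.313, 1.498, -0, 1.331, -0.223], TCP at [234.402, 469.773, 238.72] pointing down, gripper open.
Joint ranges: [-2.94, 2.94], [-0.97, 2.17], [0.19, 2.56], [-1.23, 4.37], [0.02, 3.11], [-2.88, 2.88]. Speed limits (rad/s): [2.39, 2.39, 3.01, 3.14, 3.14, 3.14].

INTERFACE

Orientations are given as a 3x3 rotation matrix whose columns are the frame's x, y, z axes.
In Python, from plant import ctrl gives the robot as it stands. Calls block until the motion is done:
- ctrl.movep(position, orientation): joint-space move of the TCP to a pose.
- ctrl.line_to(position, velocity=150, rotation=None, max_force=None): straight line of the TCP; rotation=None keeps the orientation; velocity is the mean speed in mm/s. With max_force (N) it stops when the force on the tool has changed by that much, and returns True; else False.
- ctrl.goto_joints(angles): joint-space move.
- ctrl.gripper_to(opening, squeeze=None): finger opening in mm; squeeze is the grip in N (None keeps the last); returns when the fingers have stopped.
- ctrl.wait(seconds).
- ctrl.ik(position, orientation): joint angles nearest the present ones, or None.
- ctrl.read_state(): the state.
- ctrl.camera(name): name is "scene" or "top" or "wrist"; returns a dict with "color" (384x512x3 uint8, red, green, blue), "fx", "fy", "cx", "cy" (pixels), "k1" (the pictures are not rectified: a ray, as slopes to the right and down, at radius r is drawn at 1 + k1 r^2 times it, then the intrinsics apply), "pose" (4x4, takes a point from camera to world coordinates); the wrist camera has in their place "tool_from_camera" (4x4, takes a point from camera to tool coordinates, whose origin is the TCP and whose axes are the tool frame's). Camera axes: x right, y down, z forward; pixel columns grow to the right and rows downward; lengths in mm; the calibration is good to about 2 mm. A picture is of the moment at which its call begins: read the wrist's pose just before it. There is no depth.
A pose or a line that the arm cannot do raises ctrl.PlanningError and nothing moves.
- ctrl.job_done(): hands the job in, once; it reports no verdict.
The state is a dict: "time_s": time; "qpos": joint angles; "joint_vel": joint speeds; "effort": joint torques, N m; "tcp_pos": TCP position; "tcp_rot": TCP orientation; "force": force on the tool from outside, world axes, zero at the start; "torque": the same for the moment, N m; "width": finger opening in mm.
Only numpy, scipy, OpenCV 4.12 (cv2) and the standard library are available. Lean on these libraries where they do the work, as an engineer would, in place of code of your own. Each camera call takes 0.05 s, during which the arm holds its last target.

TASK

Sort the three instrument levelling feet by thread pitch: slide each one across the bench, upright and without lifting it, into the gauge whose notched plate matches its thread, until its pad is fully home against the stop and the teeth sit between its ridges. Push the feet by their pads only, as the threads are freshly coated and must not be touched, and leave the two capacitor cans, the meter and the screwdriver where they are. At the end all three feet stand seated in their own gauges.

Things in the scene. Friction and masses are not known exactly. Their poses are not given: they have to be found in the camera images.
- foot_fine: levelling foot with fine thread, standing loose on the bench (about 0.17 kg, varies by a third): a grey round pad 52 mm in diameter and 12 mm high, with a threaded stud rising from its centre to 56 mm above the bench. Pitch (ridge spacing) 8 mm, five ridges each 2.8 mm thick, centred 20, 28, 36, 44 and 52 mm above the bench. Origin: centre of the pad's underside; z up along the stud; the yaw has no meaning.
- foot_medium: levelling foot with medium thread, standing loose on the bench (about 0.17 kg, varies by a third): a grey round pad 52 mm in diameter and 12 mm high, with a threaded stud rising from its centre to 56 mm above the bench. Pitch (ridge spacing) 11 mm, four ridges each 4 mm thick, centred 20, 31, 42 and 53 mm above the bench. Origin: centre of the pad's underside; z up along the stud; the yaw has no meaning.
- foot_coarse: levelling foot with coarse thread, standing loose on the bench (about 0.17 kg, varies by a third): a grey round pad 52 mm in diameter and 12 mm high, with a threaded stud rising from its centre to 56 mm above the bench. Pitch (ridge spacing) 15 mm, three ridges each 6 mm thick, centred 20, 35 and 50 mm above the bench. Origin: centre of the pad's underside; z up along the stud; the yaw has no meaning.
- thread_fine: the threaded stud of foot_fine, rigidly fixed to its pad: dark core 16 mm in diameter, bright ridges 28 mm in diameter, from 12 to 56 mm above the bench. Origin and axes as those of foot_fine. The fingers and arm must not touch it.
- thread_medium: the threaded stud of foot_medium, rigidly fixed to its pad: dark core 16 mm in diameter, bright ridges 28 mm in diameter, from 12 to 56 mm above the bench. Origin and axes as those of foot_medium. The fingers and arm must not touch it.
- thread_coarse: the threaded stud of foot_coarse, rigidly fixed to its pad: dark core 16 mm in diameter, bright ridges 28 mm in diameter, from 12 to 56 mm above the bench. Origin and axes as those of foot_coarse. The fingers and arm must not touch it.
- gauge_fine: fine thread gauge fixed to the bench: blue U-shaped base 12 mm high with an upright steel notched plate (58 mm high, 20 mm thick) at its back. Origin: on the bench, where the centre of a fully seated pad comes; x points into the pocket (the way to push), y across, z up. No floor: the pad slides on the bench. Outside: x -18 to 56 mm, 92 mm across at the flares.
- gauge_medium: medium thread gauge fixed to the bench: yellow U-shaped base 12 mm high with an upright steel notched plate (58 mm high, 20 mm thick) at its back. Origin: on the bench, where the centre of a fully seated pad comes; x points into the pocket (the way to push), y across, z up. No floor: the pad slides on the bench. Outside: x -18 to 56 mm, 92 mm across at the flares.
- gauge_coarse: coarse thread gauge fixed to the bench: red U-shaped base 12 mm high with an upright steel notched plate (58 mm high, 20 mm thick) at its back. Origin: on the bench, where the centre of a fully seated pad comes; x points into the pocket (the way to push), y across, z up. No floor: the pad slides on the bench. Outside: x -18 to 56 mm, 92 mm across at the flares.
- mouth_fine (a point): middle of the mouth of gauge_fine on the bench, at its x = -17 mm; axes as the gauge's. Here the flares stand 76 mm apart; they narrow to 56 mm at gauge x = -5 mm, and straight fences follow to the stop face at gauge x = 26 mm, which the rim of the seated pad meets.
- mouth_medium (a point): middle of the mouth of gauge_medium on the bench, at its x = -17 mm; axes as the gauge's. Here the flares stand 76 mm apart; they narrow to 56 mm at gauge x = -5 mm, and straight fences follow to the stop face at gauge x = 26 mm, which the rim of the seated pad meets.
- mouth_coarse (a point): middle of the mouth of gauge_coarse on the bench, at its x = -17 mm; axes as the gauge's. Here the flares stand 76 mm apart; they narrow to 56 mm at gauge x = -5 mm, and straight fences follow to the stop face at gauge x = 26 mm, which the rim of the seated pad meets.
- teeth_fine (a point): foot of the toothed edge of gauge_fine's plate, on the bench below the tooth tips (gauge x = 9.5 mm; roots at 15.5 mm); axes as the gauge's. Teeth point to -x: five teeth 2.4 mm thick, centred 24, 32, 40, 48 and 56 mm above the bench. Only a fine foot lets them in between its ridges; any other stops about 4.5 mm short or tilts.
- teeth_medium (a point): foot of the toothed edge of gauge_medium's plate, on the bench below the tooth tips (gauge x = 9.5 mm; roots at 15.5 mm); axes as the gauge's. Teeth point to -x: three teeth 3.6 mm thick, centred 25.5, 36.5 and 47.5 mm above the bench. Only a medium foot lets them in between its ridges; any other stops about 4.5 mm short or tilts.
- teeth_coarse (a point): foot of the toothed edge of gauge_coarse's plate, on the bench below the tooth tips (gauge x = 9.5 mm; roots at 15.5 mm); axes as the gauge's. Teeth point to -x: two teeth 5 mm thick, centred 27.5 and 42.5 mm above the bench. Only a coarse foot lets them in between its ridges; any other stops about 4.5 mm short or tilts.
- can_a: blue capacitor can standing loose on the bench, 30 mm in diameter, 42 mm high, 0.08 kg, easily knocked over. Origin: centre of its underside. A bystander.
- can_b: blue capacitor can standing loose on the bench, 30 mm in diameter, 42 mm high, 0.08 kg, easily knocked over. Origin: centre of its underside. A bystander.
- meter: white hand-held meter lying on its back, 150 x 78 x 32 mm (its x, y, z; a dial rises to 44 mm), 0.35 kg. Origin: centre of its underside. A bystander.
- driver: screwdriver with orange handle lying on the bench, 150 mm long along its x (handle to -x, 26 mm thick). Origin: underside, near its middle. A bystander.
Not all that is in view belongs to the job. Leave any blue, pink or red look-alike of the foot_fine alone.

How it is judged (in metres and radians):
At the end, for the whole second after the job is handed in: Each foot stands in the gauge of its own pitch: its centre within -2 and +3 mm of fully home along the pocket and within 4 mm of its middle, upright to 0.05 rad, on the bench (origin below 3 mm) and at rest (below 10 mm/s); cans, meter and screwdriver within 15 mm of where they started (x of foot_fine in the frame of gauge_fine between -0.002 and 0.003 m and y of foot_fine in the frame of gauge_fine between -0.004 and 0.004 m and angle between each of foot_fine, foot_medium, foot_coarse's own z axis and vertical below 0.05 rad and height (world z) of each of foot_fine, foot_medium, foot_coarse below 0.003 m and linear speed of each of foot_fine, foot_medium, foot_coarse below 0.01 m/s and x of foot_medium in the frame of gauge_medium between -0.002 and 0.003 m and y of foot_medium in the frame of gauge_medium between -0.004 and 0.004 m and x of foot_coarse in the frame of gauge_coarse between -0.002 and 0.003 m and y of foot_coarse in the frame of gauge_coarse between -0.004 and 0.004 m and distance of each of can_a, can_b, meter, driver from where it was at the start of the episode below 0.015 m); the robot touches nothing.
It fails at once if a finger or the arm pressed on a thread with more than 1.5 N (contact force between any of the fingers, the arm and thread_fine above 1.5 N or contact force between any of the fingers, the arm and thread_medium above 1.5 N or contact force between any of the fingers, the arm and thread_coarse above 1.5 N).
It fails at once if a foot was lifted more than 10 mm off the bench or tipped past 0.35 rad (height (world z) of any of foot_fine, foot_medium, foot_coarse above 0.01 m or angle between any of foot_fine, foot_medium, foot_coarse's own z axis and vertical above 0.35 rad).
It fails at once if a capacitor can, the meter or the screwdriver was moved more than 15 mm (distance of any of can_a, can_b, meter, driver from where it was at the start of the episode above 0.015 m).
It also fails if it takes over 72 s, if anything falls off the work surface, if the arm or the gripper's body presses on something with over 40 N, if the wrist force passes 120 N, or if a joint passes its speed limit or range.

## Working session

There is one attempt and no reset: what is moved stays moved. The work goes in short steps, each a Python script; the robot and the scene stay as the last script left them, time stands still between calls to the robot, and variables do not carry over. Pictures are saved under pics/ and viewed, and the job is handed in when it is done.

```bash
mkdir -p pics; ls
python3 - <<'E'
from plant import ctrl
import cv2
for n in ("scene","top"):
    c=ctrl.camera(n); cv2.imwrite(f"pics/{n}0.png",cv2.resize(c["color"][...,::-1],(800,600),interpolation=cv2.INTER_CUBIC))
    print(n,c["fx"],c["fy"],c["cx"],c["cy"],c["k1"]);print(c["pose"].round(3) if hasattr(c["pose"],'round') else c["pose"])
c=ctrl.camera("wrist");print(c["tool_from_camera"]); cv2.imwrite("pics/w0.png",c["color"][...,::-1])
s=ctrl.read_state();print(s,ctrl.grip_point_offset)
E
```

```text
pics
scene 382.8884433655495 382.8884433655495 256.4480283072449 195.91213026491715 0.023733171293826474
[[ 6.270000e-01  4.650000e-01 -6.250000e-01  1.099372e+03]
 [ 7.790000e-01 -3.800000e-01  4.990000e-01 -4.455860e+02]
 [-5.000000e-03 -8.000000e-01 -6.010000e-01  5.787760e+02]
 [ 0.000000e+00  0.000000e+00  0.000000e+00  1.000000e+00]]
top 487.42392494336644 487.42392494336644 261.76363833303236 191.86131375124953 -0.16140167082484275
[[-2.200000e-02 -9.940000e-01  1.070000e-01  3.788080e+02]
 [-1.000000e+00  1.900000e-02 -2.500000e-02  2.135100e+01]
 [ 2.200000e-02 -1.070000e-01 -9.940000e-01  1.191888e+03]
 [ 0.000000e+00  0.000000e+00  0.000000e+00  1.000000e+00]]
[[ 9.99999055e-01  4.86238276e-04  1.28587116e-03 -1.78824522e-01]
 [-1.10100895e-03 -2.76834487e-01  9.60916986e-01 -1.46324177e+02]
 [ 8.23208101e-04 -9.60917494e-01 -2.76833690e-01  7.04782820e+01]
 [ 0.00000000e+00  0.00000000e+00  0.00000000e+00  1.00000000e+00]]
{'time_s': 0.15, 'qpos': array([ 8.84627447e-01,  3.13321134e-01,  1.49821587e+00, -1.64866036e-05,
        1.33099271e+00, -2.23370146e-01]), 'joint_vel': array([-0.00102707, -0.00255697, -0.00095455,  0.00064495,  0.00032055,
        0.00020071]), 'effort': array([ 1.03043145e-03, -4.02303028e+01, -2.52318048e+01,  6.94080116e-02,
        3.43485118e-02, -8.40993562e-05]), 'tcp_pos': array([234.27897278, 469.6388666 , 238.31028651]), 'tcp_rot': array([[ 4.46450400e-01, -5.81315929e-04, -8.94808193e-01],
       [ 8.94807912e-01, -7.35137457e-04,  4.46450737e-01],
       [-9.17335945e-04, -9.99999561e-01,  1.91963681e-04]]), 'force': array([ 0.22831916, -0.36989019,  0.34142104]), 'torque': array([ 0.09379303,  0.00950236, -0.02095766]), 'width': 88.11127708194573} 18.700000000000003
```

View pics/scene0.png

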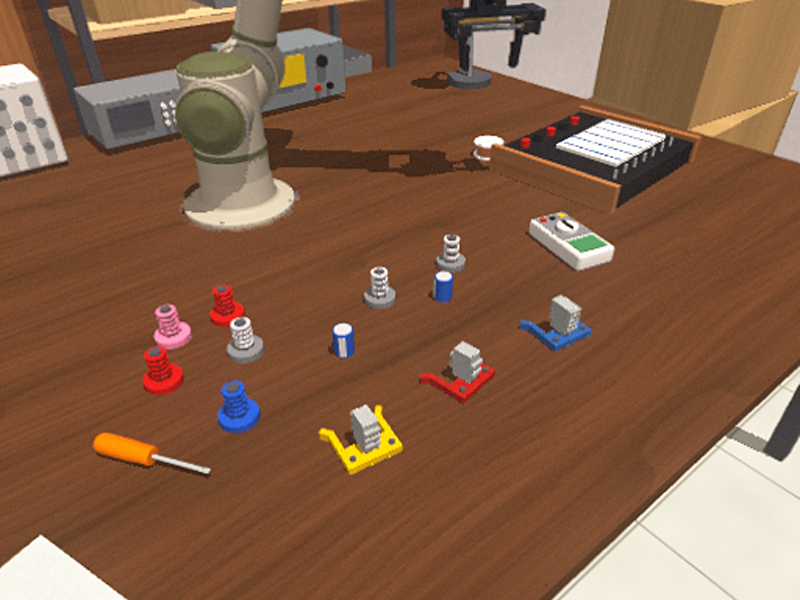

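View pics/top0.png

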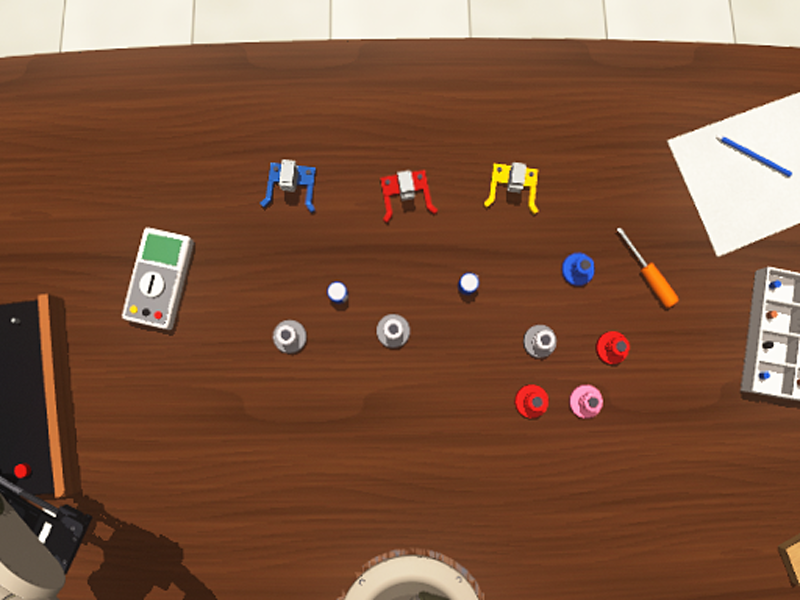

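View pics/w0.png

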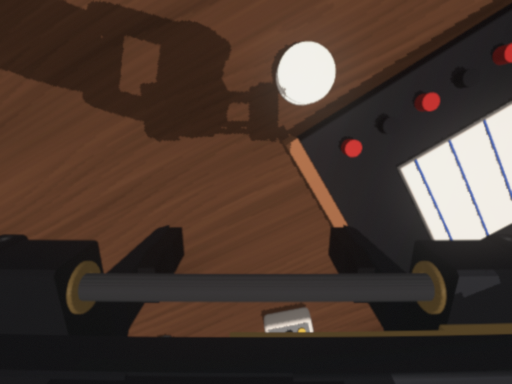

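The scene shows three grey feet at scene px (451,253), (379,287) and (244,340). The red, pink and blue ones are look-alikes. I'll enlarge the grey ones to read the pitch.

```bash
cat > h.py <<'E'
from plant import ctrl
import numpy as np, cv2
def und(c,uv):
    uv=np.atleast_2d(uv).astype(float)
    K=np.array([[c["fx"],0,c["cx"]],[0,c["fy"],c["cy"]],[0,0,1]])
    return cv2.undistortPoints(uv.reshape(-1,1,2),K,np.array([c["k1"],0,0,0.]),None,None).reshape(-1,2)
def onz(c,uv,z,pose=None):
    P=c["pose"] if pose is None else pose
    n=und(c,uv); d=np.c_[n,np.ones(len(n))]@P[:3,:3].T; o=P[:3,3]
    return o+d*((z-o[2])/d[:,2])[:,None]
def proj(c,X,pose=None):
    P=np.array(c["pose"] if pose is None else pose); X=np.atleast_2d(X)
    p=(X-P[:3,3])@P[:3,:3]; n=p[:,:2]/p[:,2:]
    r2=(n**2).sum(1,keepdims=True); n=n*(1+c["k1"]*r2)
    return n*[c["fx"],c["fy"]]+[c["cx"],c["cy"]]
E
python3 - <<'E'
from h import *
c=ctrl.camera("scene");im=c["color"][...,::-1]
t=[]
for u,v in((451,253),(379,287),(244,340)):
    u,v=int(u*.64),int(v*.64)
    t.append(cv2.resize(im[v-22:v+22,u-16:u+16],None,fx=8,fy=8,interpolation=cv2.INTER_CUBIC))
cv2.imwrite("pics/crop1.png",np.hstack(t))
c=ctrl.camera("top");im=c["color"][...,::-1]
cv2.imwrite("pics/topcrop.png",cv2.resize(im[90:280,60:460],(800,380),interpolation=cv2.INTER_CUBIC))
for n,u in dict(A=(289,337),B=(393,331),C=(540,341),canA=(337,300),canB=(468,292),gb=(289,180),gr=(406,190),gy=(515,182),meter=(158,280),blue=(578,268)).items():
    print(n,onz(c,np.array(u)*.64-.18,12).round(0))
E
```

```text
A [[452. 180.  12.]]
B [[458.  18.  12.]]
C [[ 437. -211.   12.]]
canA [[508. 105.  12.]]
canB [[ 516. -100.   12.]]
gb [[702. 179.  12.]]
gr [[682.  -7.  12.]]
gy [[ 692. -181.   12.]]
meter [[545. 388.  12.]]
blue [[ 552. -277.   12.]]
```

View pics/crop1.png

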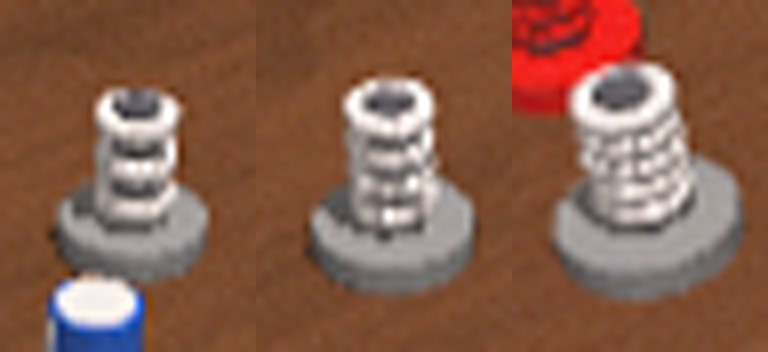

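View pics/topcrop.png

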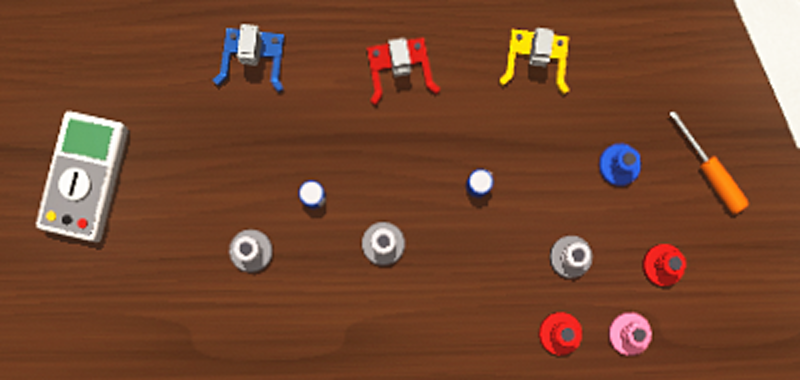

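Ridge counts in the crop, left to right: 3 (A, top px 289,337), 4 (B, 393,331) and 5 fine, dense ones (C, 540,341). So A is coarse, B medium and C fine. All three are grey, and the coloured ones are decoys. Next I'll measure feet and gauges.

```bash
cat > meas.py <<'E'
from h import *
def measure(save=None):
    c=ctrl.camera("top");im=np.ascontiguousarray(c["color"][...,::-1]);hsv=cv2.cvtColor(im,cv2.COLOR_BGR2HSV)
    S=4;big=cv2.resize(im,None,fx=S,fy=S,interpolation=cv2.INTER_CUBIC);H=cv2.cvtColor(big,cv2.COLOR_BGR2HSV)
    px=lambda p:(np.asarray(p,float)+.5)/S-.5
    out={};draw=big.copy()
    def cont(m,xyz,r):
        u=proj(c,xyz)[0]; mm=np.zeros_like(m);cv2.circle(mm,tuple(int(v*S) for v in u),int(r*S),255,-1)
        cs,_=cv2.findContours(m&mm,cv2.RETR_EXTERNAL,cv2.CHAIN_APPROX_NONE); return max(cs,key=cv2.contourArea)
    grey=cv2.inRange(H,(0,0,70),(180,60,255))
    for n,x in (("coarse",(452,180,12)),("medium",(458,18,12)),("fine",(437,-211,12))):
        k=cont(grey,x,22);(u,v),r=cv2.minEnclosingCircle(k);p=onz(c,px((u,v)),10)[0]
        rr=np.linalg.norm(onz(c,px((u+r,v)),10)[0]-p);out[n]=p;print(n,p.round(1),"r",rr.round(1))
    for n,lo,hi,x in (("g_fine",(105,120,60),(125,255,255),(690,179,6)),("g_coarse",(0,180,90),(4,255,255),(675,-7,6)),("g_medium",(22,150,90),(35,255,255),(685,-181,6))):
        m=cv2.inRange(H,lo,hi)
        if n=="g_coarse": m|=cv2.inRange(H,(174,180,90),(180,255,255))
        k=cont(m,x,30)[:,0,:];w=onz(c,px(k),12)[:,:2]
        # hull in world, fit model: hull of base outline
        from scipy.optimize import minimize
        hull=cv2.convexHull(w.astype(np.float32))[:,0]
        # iterate: fit trapezoid x[-18,56], half widths 46 at front
        def tips(th):
            d=np.array([np.cos(th),np.sin(th)]);e=np.array([-d[1],d[0]]);return d,e
        best=None
        for th in np.arange(-.5,.5,.005):
            d,e=tips(th);a=hull@d;b=hull@e
            L=a.max()-a.min()
            fr=a<a.min()+6; back=a>a.max()-12
            # symmetry: mid of front flares & mid of back agree; length 74
            mf=(b.max()+b.min())/2; mb=(b[back].max()+b[back].min())/2
            cost=abs(mf-mb)
            if best is None or cost<best[0]: best=(cost,th,L,b.max()-b.min(),a.min(),a.max(),mf,mb)
        _,th,L,W,a0,a1,mf,mb=best;d,e=tips(th)
        o=((a0+18)+(a1-56))/2*d+(mf+mb)/2*e
        out[n]=np.array([*o,th]);print(n,o.round(1),"yaw",round(th,3),"L",L.round(1),"W",W.round(1))
        for gx,gy in((-18,46),(-18,-46),(56,36),(56,-36),(0,28),(0,-28),(26,28),(26,-28)):
            q=proj(c,[*(o+gx*d+gy*e),12])[0];cv2.circle(draw,tuple(int(v*S+1.5) for v in q),2,(0,255,0),-1)
    for n in("coarse","medium","fine"):
        for t in np.arange(0,6.28,.3):
            q=proj(c,[out[n][0]+26*np.cos(t),out[n][1]+26*np.sin(t),12])[0];cv2.circle(draw,tuple(int(v*S+1.5) for v in q),2,(0,255,0),-1)
    if save:
        cv2.imwrite(save,cv2.resize(draw[90*S:240*S,140*S:390*S],(800,480),interpolation=cv2.INTER_AREA))
    return out
if __name__=="__main__":
    import json;o=measure("pics/m1.png");json.dump({k:list(map(float,v)) for k,v in o.items()},open("m.json","w"))
E
python3 meas.py
```

```text
coarse [452.9 179.8  10. ] r 26.2
medium [458.5  18.7  10. ] r 26.3
fine [ 437.6 -210.6   10. ] r 26.4
g_fine [668.2 153.9] yaw -0.03 L 74.6 W 28.8
g_coarse [649.9  17. ] yaw 0.075 L 75.9 W 30.0
g_medium [ 669.  -148.1] yaw -0.245 L 75.2 W 30.5
```

View pics/m1.png

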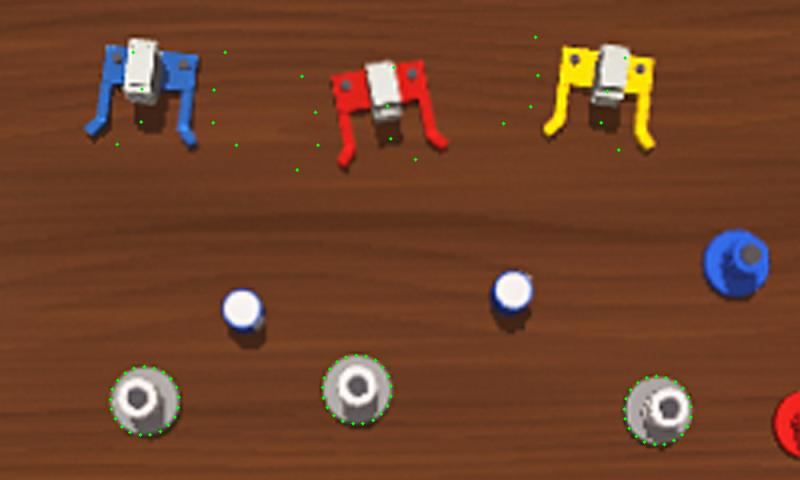

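The feet fit well (radius 26.3 mm). The gauge masks are split by the plate, so I'll combine the pieces.

```bash
sed -i 's/k=cont(m,x,30)\[:,0,:\]/k=cont(m,x,44,True)[:,0,:]/; s/def cont(m,xyz,r):/def cont(m,xyz,r,al=False):/; s/CHAIN_APPROX_NONE); return/CHAIN_APPROX_NONE)\n        if al: return np.vstack([q for q in cs if cv2.contourArea(q)>100])\n        return/' meas.py; python3 meas.py
```

```text
coarse [452.7 179.9  10. ] r 26.3
medium [458.5  18.7  10. ] r 26.3
fine [ 437.6 -210.6   10. ] r 26.4
g_fine [671.9 181.1] yaw -0.14 L 73.3 W 86.9
g_coarse [654.2 -10. ] yaw 0.165 L 74.0 W 87.0
g_medium [ 665.  -174.5] yaw -0.155 L 73.1 W 86.5
```

View pics/m1.png

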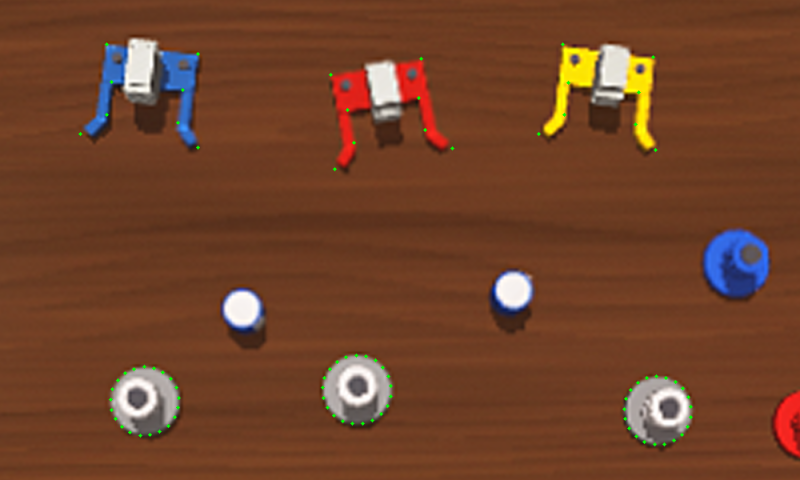

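The overlay agrees with all three gauges (L about 74). Plan for each foot:
1. Grip the pad rim with jaws across the pocket.
2. Slide it along the free corridor at x≈580 to the mouth.
3. Open and back off.
4. Push it home from behind with the fingers 20 mm apart, so two points bear on the rim.

I'll start with fine.

```bash
cat > job.py <<'E'
from h import *
import json
M={k:np.array(v) for k,v in json.load(open("m.json")).items()}
Z=5.
def R(th):
    x=np.array([-np.sin(th),np.cos(th),0]);y=np.array([0,0,-1.]);return np.c_[x,y,np.cross(x,y)]
def gp(n,gx,gy=0,z=Z):
    o=M["g_"+n];c,s=np.cos(o[2]),np.sin(o[2]);return np.array([o[0]+c*gx-s*gy,o[1]+s*gx+c*gy,z])
def snap(name,fn,k=1):
    c=ctrl.camera(name);cv2.imwrite("pics/"+fn,cv2.resize(c["color"][...,::-1],(768,576),interpolation=cv2.INTER_CUBIC))
def st(t=""):
    s=ctrl.read_state();print(t,"t",round(s["time_s"],2),"p",s["tcp_pos"].round(1),"F",s["force"].round(1),"w",round(s["width"],1))
def grab(n):
    r=R(M["g_"+n][2]);p=M[n]
    ctrl.movep([p[0],p[1],100],r);st("above")
    ctrl.line_to([p[0],p[1],Z],150,max_force=15);st("down")
    ctrl.gripper_to(48,8);st("grip")
def drag(n,way):
    for w in way: ctrl.line_to([*w,Z],180);
    st("way");ctrl.line_to(gp(n,-34),130);st("mouth")
E
python3 - <<'E'
from job import *
for n in("fine","medium","coarse"):
    r=R(M["g_"+n][2]);print(n,[ctrl.ik(p,r) is not None for p in([*M[n][:2],100],[*M[n][:2],Z],gp(n,-34),gp(n,-75),gp(n,-30),gp(n,-75,z=100))])
grab("fine");snap("scene","g1.png")
E
```

```text
fine [True, True, True, True, True, True]
medium [True, True, True, True, True, True]
coarse [True, True, True, True, True, True]
above t 2.91 p [ 437.9 -210.1  100.1] F [-0.   0.4  0.7] w 88.0
down t 3.69 p [ 438.  -210.7    5.7] F [ 1.2 -0.4  0.6] w 87.9
grip t 4.33 p [ 437.7 -210.6    5.1] F [0.3 0.7 1.7] w 51.4
```

View pics/g1.png

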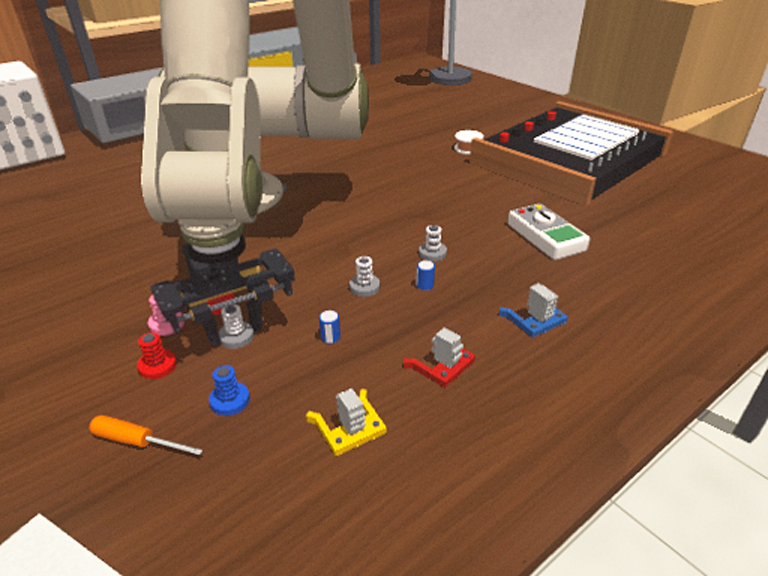

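Fine's pad is held (width 51.4 ≈ 52) and the stud stands clear between the fingers, at px (232,318). Now I'll drag it.

Run:
```python
from job import *
drag("fine",[(480,-185),(580,-185),(582,gp("fine",-90)[1])])
snap("top","d1.png");snap("scene","d1s.png")
```

```text
way t 7.77 p [581.9 193.7   5. ] F [-0.5  1.7  5.1] w 51.6
mouth t 8.35 p [638.7 185.5   5. ] F [ 2.9 -0.3  2.8] w 51.1
```

View pics/d1s.png

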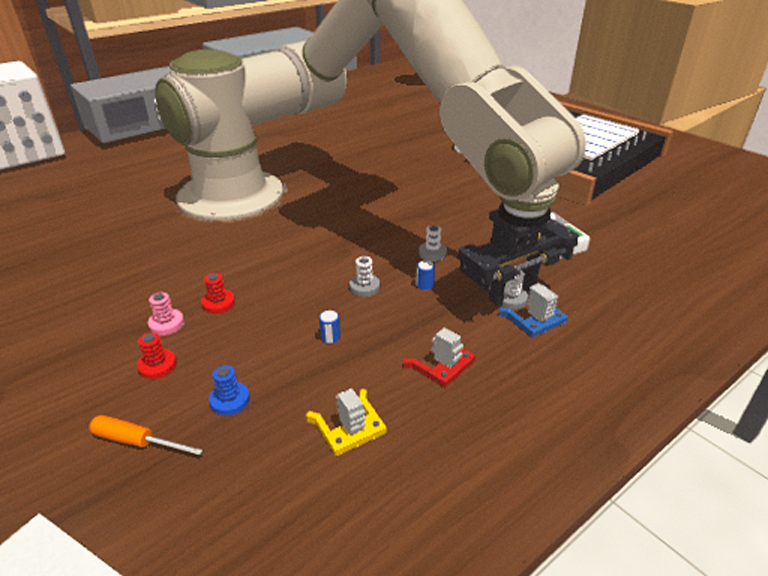

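View pics/d1.png

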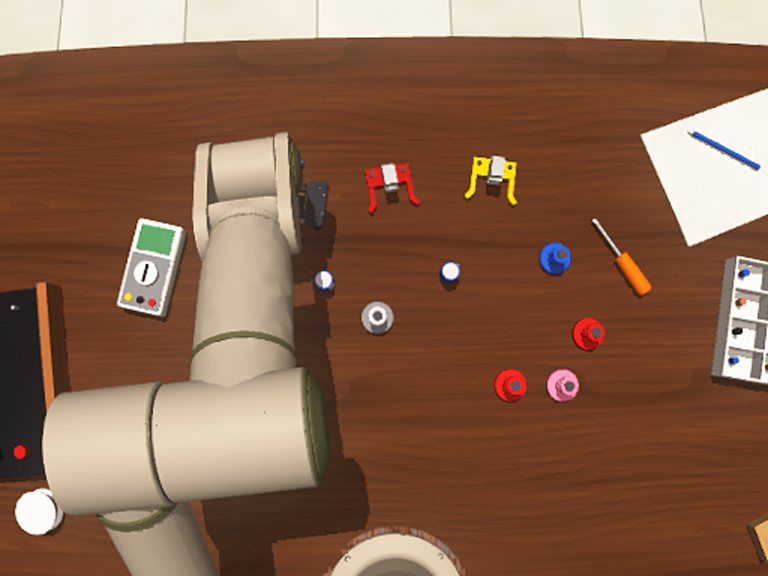

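Fine stands at the blue mouth and the cans haven't moved. Now I'll open, back off and push.

```bash
cat >> job.py <<'E'
def seat(n,tag):
    ctrl.gripper_to(76);ctrl.line_to(gp(n,-78),120);st("back")
    ctrl.gripper_to(20,30);ctrl.line_to(gp(n,-70),60);st("closed")
    hit=ctrl.line_to(gp(n,-29),45,max_force=10);st("push %s"%hit)
    s=ctrl.read_state();o=M["g_"+n];d=np.array([np.cos(o[2]),np.sin(o[2])])
    print("gauge x of tcp",((s["tcp_pos"][:2]-o[:2])@d).round(1))
    snap("scene",tag+"s.png");c=ctrl.camera("wrist");cv2.imwrite("pics/"+tag+"w.png",c["color"][...,::-1])
E
python3 - <<'E'
from job import *
seat("fine","p1")
E
```

```text
back t 9.51 p [595.4 192.    5.4] F [ 1.  -0.1 -0.3] w 75.9
closed t 10.72 p [602.8 190.8   4.9] F [-0.2 -0.6  0.1] w 20.0
push True t 11.57 p [640.7 185.4   4.3] F [-1.9  0.2  2.2] w 19.7
gauge x of tcp -31.5
```

View pics/p1s.png

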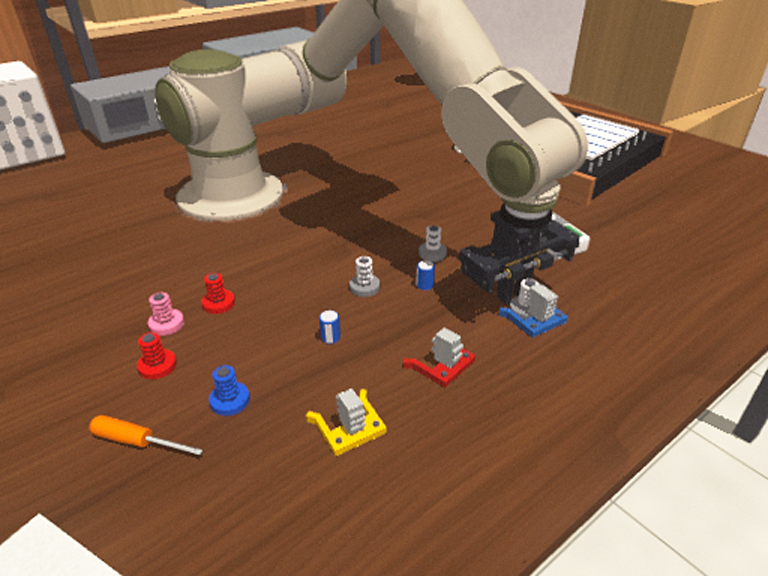

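View pics/p1w.png

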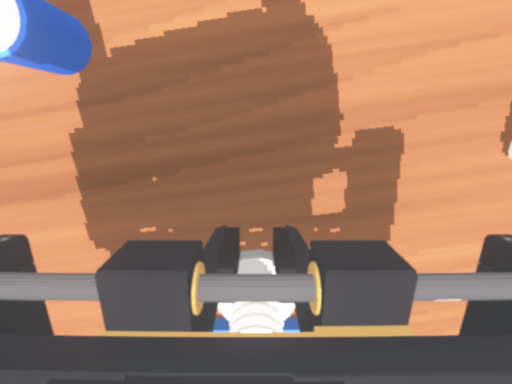

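It stopped on force at gauge x −31.5 (home was expected near −33, and a mismatch would stop near −37.5). I'll press once more, firmer, then back off, rise and check while moving to medium.

```bash
cat >> job.py <<'E'
def press_off(n):
    o=M["g_"+n];d=np.array([np.cos(o[2]),np.sin(o[2])])
    hit=ctrl.line_to(gp(n,-25),25,max_force=18);s=ctrl.read_state();st("press %s"%hit)
    print("gx",((s["tcp_pos"][:2]-o[:2])@d).round(1))
    ctrl.line_to(gp(n,-70),120);ctrl.gripper_to(88,8);ctrl.line_to(gp(n,-72,z=110),200)
E
python3 - <<'E'
from job import *
press_off("fine");grab("medium")
snap("scene","g2.png");snap("top","g2t.png")
c=ctrl.camera("top");im=c["color"][...,::-1];u=proj(c,gp("fine",10,0,12))[0].astype(int)
for gx,gy in[(0,0)]:
  big=cv2.resize(im[u[1]-35:u[1]+35,u[0]-40:u[0]+40],None,fx=9,fy=9,interpolation=cv2.INTER_CUBIC)
  for t in np.arange(0,6.28,.15):
    q=(proj(c,gp("fine",26*np.cos(t),26*np.sin(t),12))[0]-u+[40,35]+.5)*9;cv2.circle(big,tuple(int(v) for v in q),2,(0,255,0),-1)
  cv2.imwrite("pics/c2.png",big)
c=ctrl.camera("scene");im=c["color"][...,::-1];u=proj(c,gp("fine",10,0,25))[0].astype(int)
cv2.imwrite("pics/c2s.png",cv2.resize(im[u[1]-30:u[1]+30,u[0]-40:u[0]+40],None,fx=9,fy=9,interpolation=cv2.INTER_CUBIC))
E
```

```text
press True t 11.91 p [640.9 185.5   3.5] F [-3.9  0.3  3.5] w 20.2
gx -31.4
above t 15.04 p [459.2  19.   99.8] F [-0.6 -0.1  0.2] w 88.0
down t 15.82 p [459.2  18.9   5.5] F [-0.1  0.2  0.3] w 88.1
grip t 16.46 p [458.6  18.7   5.1] F [-1.3 -0.   2.8] w 51.6
```

View pics/g2.png

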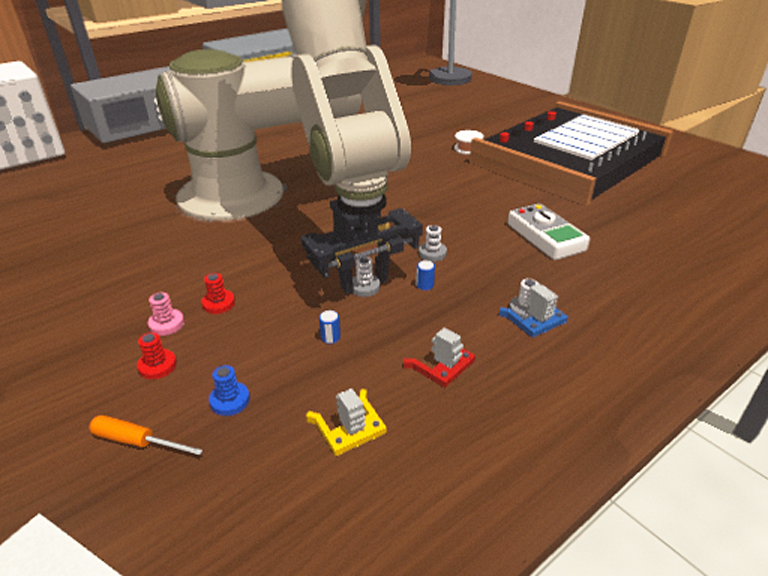

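View pics/c2.png

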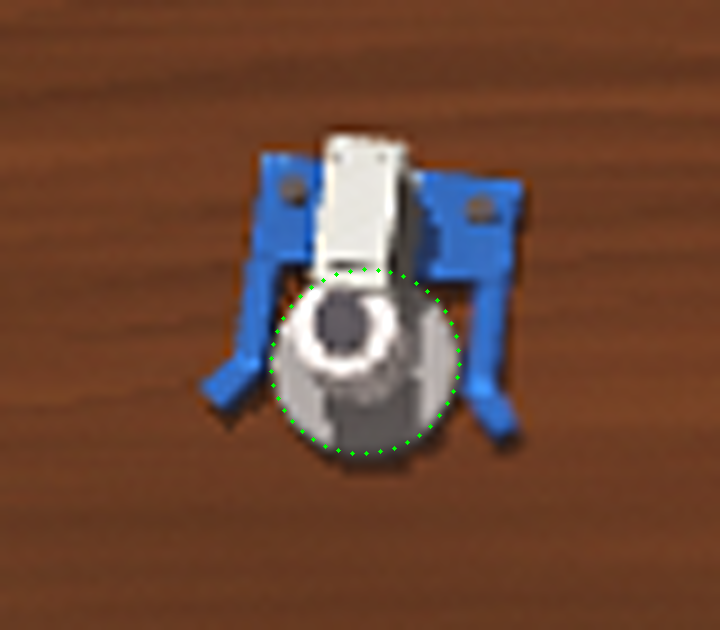

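View pics/c2s.png

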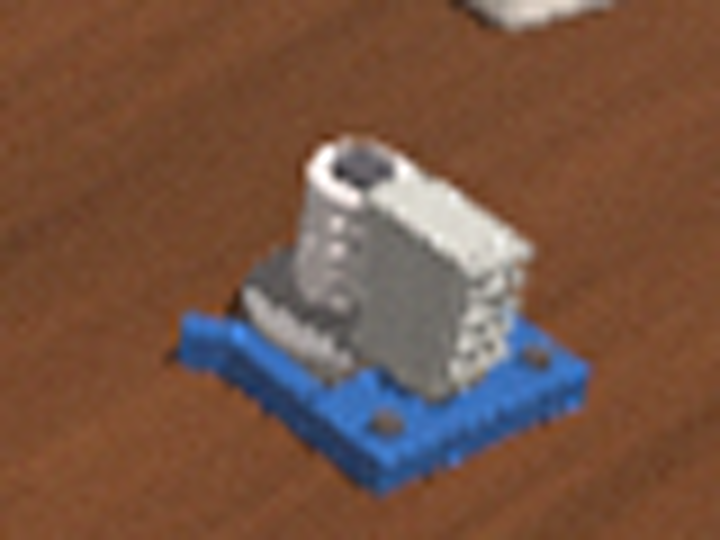

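Fine is home: the ideal seated circle coincides with its pad, its stud is engaged with the plate, and nothing else moved. Medium is gripped, so I'll move and seat it, then grab coarse.

```bash
cat >> job.py <<'E'
def chk(n,tag):
    c=ctrl.camera("top");im=c["color"][...,::-1];u=proj(c,gp(n,10,0,12))[0].astype(int)
    a=cv2.resize(im[u[1]-30:u[1]+30,u[0]-32:u[0]+32],None,fx=6,fy=6,interpolation=cv2.INTER_CUBIC)
    for t in np.arange(0,6.28,.15):
        q=(proj(c,gp(n,26*np.cos(t),26*np.sin(t),12))[0]-u+[32,30]+.5)*6;cv2.circle(a,tuple(int(v) for v in q),1,(0,255,0),-1)
    c=ctrl.camera("scene");im=c["color"][...,::-1];u=proj(c,gp(n,10,0,25))[0].astype(int)
    b=cv2.resize(im[u[1]-30:u[1]+30,u[0]-32:u[0]+32],None,fx=6,fy=6,interpolation=cv2.INTER_CUBIC)
    cv2.imwrite("pics/"+tag+".png",np.hstack([a,b]))
E
python3 - <<'E'
from job import *
drag("medium",[(580,18),(580,gp("medium",-86)[1])])
snap("scene","d2s.png");seat("medium","p2")
E
```

```text
way t 18.62 p [ 579.9 -160.7    5. ] F [-0.6 -1.8  2. ] w 51.9
mouth t 19.18 p [ 631.4 -168.6    5. ] F [ 1.3 -0.   1.5] w 51.5
back t 20.28 p [ 588.5 -162.7    5.4] F [ 0.1 -0.  -0.3] w 75.9
closed t 21.5 p [ 595.8 -163.7    4.9] F [-0.1  0.3 -0. ] w 19.9
push True t 22.32 p [ 633.2 -169.5    4.3] F [-2.6 -0.1  1.7] w 20.2
gauge x of tcp -32.2
```

View pics/p2s.png

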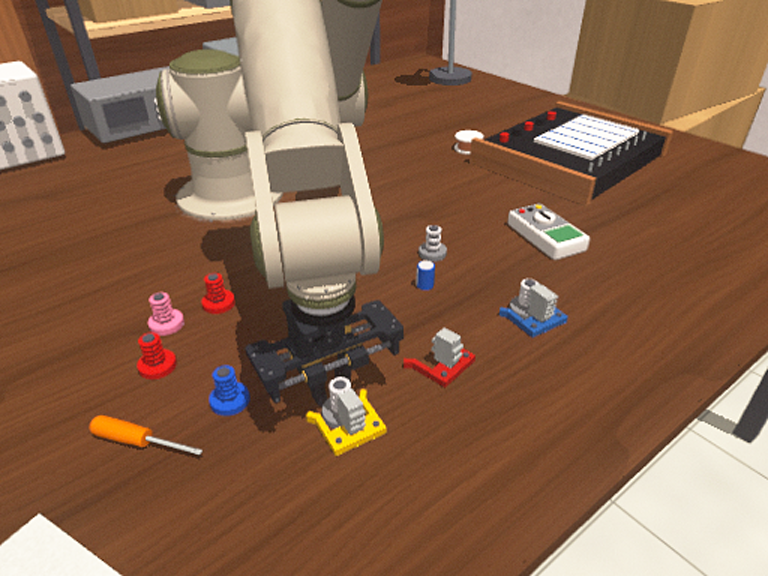

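Medium stopped at −32.2, consistent with home. I'll press, back off, grip coarse and check.

Run:
```python
from job import *
press_off("medium");grab("coarse");chk("medium","k2")
snap("scene","g3.png")
```

```text
press True t 22.67 p [ 633.3 -169.4    3.6] F [-5.   0.3  3.4] w 19.9
gx -32.0
above t 26.28 p [453.4 179.3 100. ] F [ 0.8  0.4 -0.2] w 88.1
down t 27.07 p [453.3 179.8   5.6] F [ 0.6  0.2 -0.3] w 87.8
grip t 27.7 p [452.8 179.9   5.1] F [-1.   0.8  2.1] w 51.8
```

View pics/k2.png

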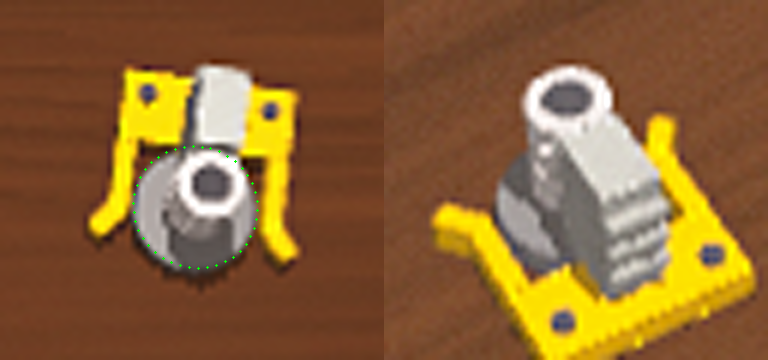

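View pics/g3.png

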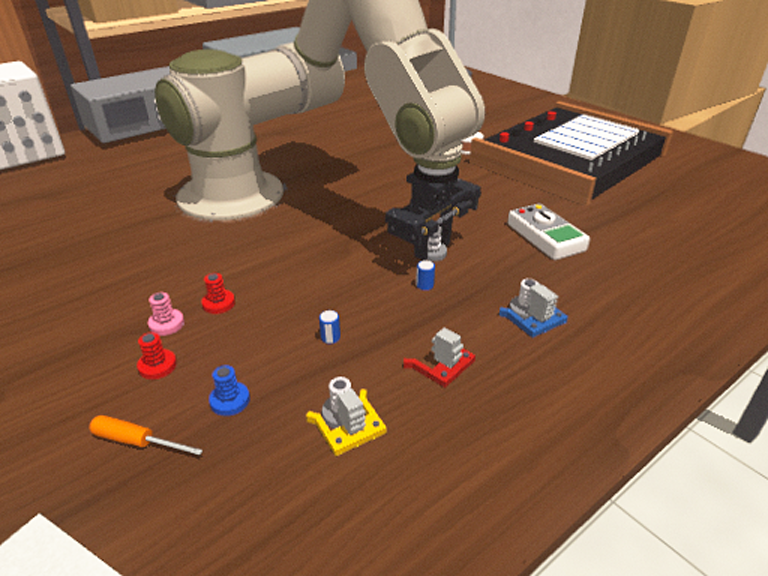

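Medium is home (its pad matches the circle) and coarse is gripped (51.8). Next is coarse.

Run:
```python
from job import *
drag("coarse",[(480,192),(576,192),(576,gp("coarse",-78)[1])])
seat("coarse","p3");press_off("coarse")
ctrl.movep([300,300,230],R(0.16));ctrl.wait(.2);st("clear")
chk("coarse","k3");snap("scene","end_s.png");snap("top","end_t.png")
```

```text
way t 30.19 p [575.9 -22.    5. ] F [-0.4 -0.2 -1. ] w 51.5
mouth t 30.69 p [620.1 -15.1   4.7] F [ 0.3 -0.3 -1.5] w 51.5
back t 31.75 p [577.9 -22.9   5.4] F [0.6 0.8 0.1] w 75.7
closed t 32.97 p [585.3 -21.5   4.9] F [0.  0.1 0.5] w 19.7
push True t 33.8 p [622.9 -15.1   4.3] F [-3.1 -0.8  1.9] w 19.9
gauge x of tcp -31.7
press True t 34.14 p [623.  -14.9   3.7] F [-4.7 -0.3  5. ] w 19.9
gx -31.5
clear t 38.21 p [300.4 299.7 229.8] F [ 0.1  0.  -0.1] w 88.1
```

View pics/k3.png

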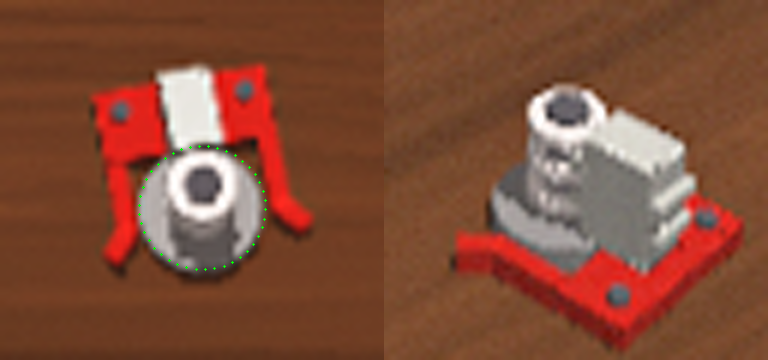

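View pics/end_s.png

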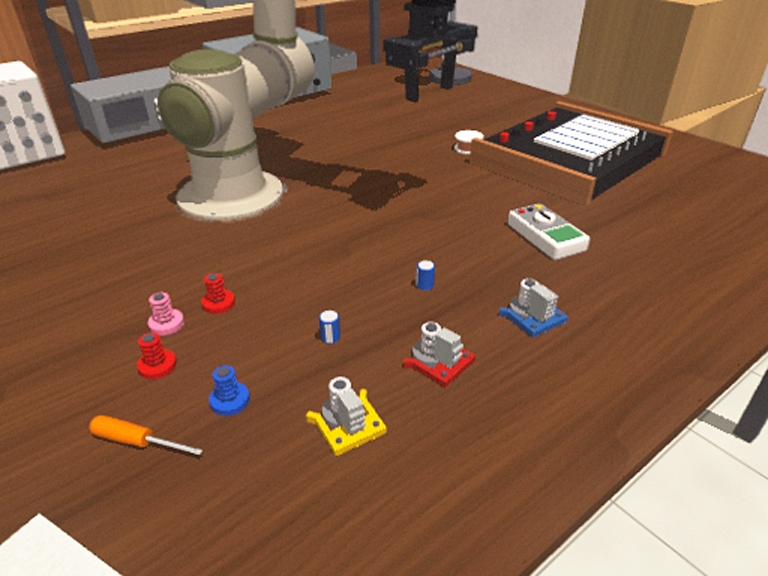

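View pics/end_t.png

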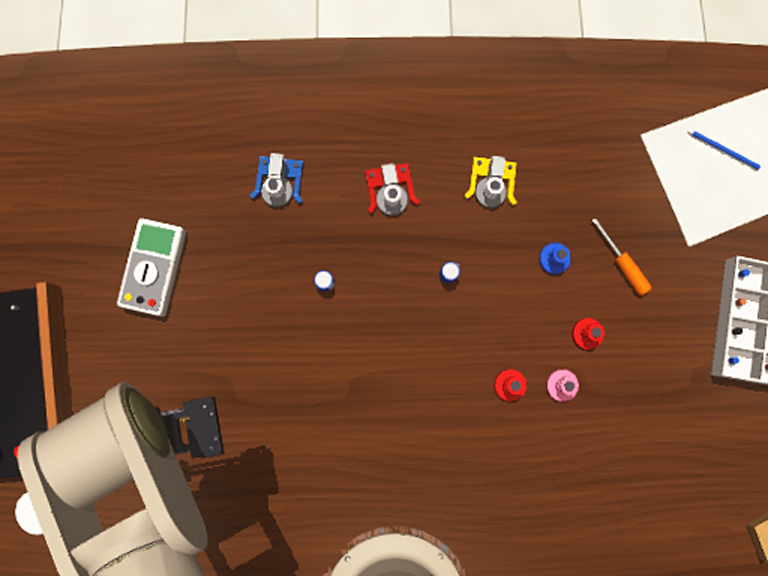

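All three pads stand on their ideal circles. The stop readings agree (−31.4, −32.0, −31.5), and cans, meter and driver sit at their starting pixels. I'll hand it in.

Run:
```python
from plant import ctrl
ctrl.job_done();print(ctrl.read_state()["time_s"])
```

```text
the job is handed in; nothing more can be done
the job is handed in; nothing more can be done
```

All three feet stand seated in their own gauges, and I handed the job in at about 38 s of the 72 s allowed: fine in blue, medium in yellow and coarse in red. I slid each one by its pad rim to the gauge mouth, then pushed it home from behind with two fingers on the rim.

**Seating:** Each push ended on the force limit, with the tool 31.4 to 32.0 mm short of the gauge origin. I had expected about 33 mm when fully home, and a mismatched thread would have stopped near 37.5 mm. The top-camera overlay put each pad on its ideal seated circle, as far as the 2 mm calibration can show. Uprightness was judged only by eye in the scene pictures.

**Bystanders:** The cans, meter, screwdriver and coloured look-alikes show no visible movement in the last pictures; I compared these by eye, not by measurement. The arm was clear of everything when I handed in.

**Checks that disagreed:** The first gauge fit was wrong because the plate split the colour mask. I corrected it before any motion. No later check failed.

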